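# Nudge the cutting template onto its two locating pins

## Task

The aluminium cutting template is riding on top of the two steel pins of the green cutting board. Nudge it across the mat with the fingertips until both its holes drop over the pins (left hole on left pin, right hole on right pin) and it lies flat on the mat. Do not lift it or pick it up, and leave the knife, the paperweight and the other things around it where they are.

Things in the scene. Friction and masses are not known exactly. Their poses are not given: they have to be found in the camera images.
- board: pin board, fixed to the table: plywood 280 (x) by 380 mm (y) with a green cutting mat 250 by 350 mm; origin at the centre of its underside, mat top 21 mm above it. x away from the robot, y left. Two steel pins stand on the mat at x = -40 mm, y = +65 and -65 mm. Yellow corner marks on the mat frame the place of the seated template
- pin_left (a point): tip of the left locating pin (board +y): 10 mm in diameter, 12 mm tall above the mat, the upper 7 mm tapering to a blunt 5 mm nose
- pin_right (a point): tip of the right locating pin (board -y), the same size
- template: loose aluminium plate 130 (x) by 220 (y) by 8 mm, 0.55 kg, three knife slots in its far half. Origin: centre of the underside; x away from the robot, y left. At the start its near part rides on the pin tips, its far edge on the mat (tilted 8 degrees), 1 to 3 cm too near the robot, up to 3 cm left or right, a little twisted. Seated: flat on the mat, x, y and yaw equal to the board's, pins 4 mm proud
- hole_left (a point): centre of the template's left locating hole, at the underside: a through hole, round, 13 mm wide, at template x = -40 mm, y = +65 mm
- hole_right (a point): centre of the template's right locating hole, at the underside: a through slot, 13 mm in x by 17 mm in y, at template x = -40 mm, y = -65 mm
- knife: yellow craft knife with a short grey blade, 130 mm long, 18 mm wide, 15 mm high, lying on the mat beyond the template; origin under its middle. Not to be disturbed
- weight: small turned brass paperweight with a knob, 38 mm across and 41 mm high, standing on the mat beyond the template; origin at the centre of its underside. Not to be disturbed
- tape: roll of clear tape lying flat, 90 mm across, 25 mm high; origin at the centre of its underside. Not to be disturbed
- mug: blue mug, 80 mm across, 92 mm high; origin at the centre of its underside. Not to be disturbed
- glue: white glue bottle with a red cap, 48 mm across, 135 mm high; origin at the centre of its underside. Not to be disturbed
- jar: glass jar with a steel lid, 68 mm across, 85 mm high; origin at the centre of its underside. Not to be disturbed
- spool: wooden spool wound in red, 38 mm across, 48 mm high; origin at the centre of its underside. Not to be disturbed

How it is judged:
By the outcome, as a careful person would: the job done as asked, in the order asked, and still so for the second after the job is handed in, with the robot touching nothing.
It also fails if it takes over 51 s, if anything falls off the work surface, if the arm or the gripper's body presses on something with over 40 N, if the wrist force passes 120 N, or if a joint passes its speed limit or range.

## Robot

A 6-joint arm with a two-finger parallel gripper is mounted at the origin on the work surface. World frame = base frame: x ahead of the robot, y to its left, z up, the work surface at z = 0. Lengths are in mm, angles in rad, forces in N, time in s.
With the tool pointing down it reaches from about 350 to 875 mm from the base axis. Payload 4.2 kg.
Tool frame: the origin (TCP) lies at the centre of the arm's flange, where the gripper is bolted on; the fingertips stand 173 mm ahead of it and the grasp point (between the pads) lies 155 mm ahead of it; z points along the fingers, x is the direction in which the jaws open and shut, and the axes are right-handed (so a half turn about z gives the same grasp; the last joint's range is limited). The gripper opens to 85 mm and grips with 20 to 120 N. Pads are 22 mm wide; open, the fingers measure 114 mm over their backs; the gripper's body (76 mm by 85 mm) begins 54 mm behind the grasp point. The pads swing forward as they close: fully open they stand 13 mm farther back than shut.
Start: joints at [-0.956, 0.385, 0.008, 0, -1.194, -0.259], TCP at [217.727, -585.828, 404.712] pointing down, gripper open.
Joint ranges: [-3.14, 3.14], [-1.21, 2.06], [-1.07, 1.41], [-3.16, 2.05], [-2.99, -0.16], [-3.1, 3.1]. Speed limits (rad/s): [2.79, 2.79, 3.14, 3.14, 3.14, 3.14].

## Interface

Orientations are given as a 3x3 rotation matrix whose columns are the frame's x, y, z axes.
In Python, from rig import readout, read_camera, get_calibration, ctrl, boxes_of, cut_out, place_of gives the robot as it stands. The module is installed in compiled form; this text tells all that it offers.
- The arm moves only by the shell command python3 -m inch 'ROWS' [FORCE]. ROWS is a JSON object of lists of equal length, an entry for each row: "linear": the shift along the world's x, y, z normalised to -1 to 1, where 1 is 30 cm, a list of three; "angular": the turn, a rotation vector about the world's x, y, z normalised to -1 to 1, where 1 is pi rad, a list of three; "gripper": the closure, from -1 (fully open) to 1 (shut). In form: {"linear": [[x, y, z], ...], "angular": [[wx, wy, wz], ...], "gripper": [gripper, ...]}. A call has 1 to 20 rows; each row is the pose to reach, as a shift and turn from the pose commanded when the call began, turning the shorter way round; what a row does not reach only later rows make up. A row lasts 1/12 s, in which the tool goes at most 41.7 mm and 7.16 degrees, less where a joint would pass 70% of its speed; a pose out of reach is approached as far as the arm can. A call with a number of a shift or a turn outside -1 to 1 is refused whole. A call with a gripper value outside its range is refused whole. The fingers move at their own pace and stop on an object; FORCE is the grip in N (left out, the last holds). Time passes only in rows, so rows that repeat a pose let the fingers close. It gives the time, the measured TCP pose, the force and the opening at its end, in the units of the state.
- readout.observe(): the state, without advancing time (a new reading comes with each control period).
- read_camera(name): name is "scene" or "side" or "wrist"; returns the picture (420x560x3 uint8, blue, green, red); there is no depth.
- get_calibration(name): a dict with "intrinsics" (3x3 intrinsics, pixels), "rvec" (rotation vector, rad) and "tvec" (3), from world to camera coordinates, as OpenCV has them. Camera axes: x right, y down, z forward; pixel columns grow to the right and rows downward; lengths in mm; the calibration is good to about 2 mm. The wrist camera is an equidistant fisheye: a pixel r from the principal point sees the ray r / f radians off the axis. A picture is of the moment at which its call begins: read the wrist's pose just before it. get_calibration takes no time and is no camera call; for the wrist camera it gives the pose at the moment of the call.
- ctrl.finish_job(): hands the job in, once; it reports no verdict.
Trained networks look in the newest picture that a camera, given by its name, has taken for a name from the list of things; names that differ only in an ending like _2 or _b are one class to them, and where a whole thing is asked for, a point or a joint stands for the part that bears it (a point fixed in the world has none). Each returns a list of dicts, best first, with "conf" (0 to 1); they miss things now and then, are a little off and sometimes report something else, mostly with a low value. They report only what shows in the picture. A call takes as long as a camera call.
- boxes_of(camera, label): "box" ([centre column, centre row, width, height] as shares, 0 to 1, of the picture: columns of its width, rows of its height, round what is visible of it).
- cut_out(camera, label): "mask" (420x560 bool, what is visible of it) and "box" ([centre column, centre row, width, height] as shares, 0 to 1, of the picture: columns of its width, rows of its height, round what is visible of it).
- place_of(camera, label): "at" ([row, column] as shares, 0 to 1, of the picture: columns of its width, rows of its height: a listed point, or the origin of a listed thing).
The state is a dict: "clock": time; "joints": joint angles; "qvel": joint speeds; "joint_torque": joint torques, N m; "eef_pos": TCP position; "ee_rot": TCP orientation; "contact_force": force on the tool from outside, world axes, zero at the start; "torque": the same for the moment, N m; "opening": finger opening in mm.
Only numpy, scipy, OpenCV 4.12 (cv2) and the standard library are available. Lean on these libraries where they do the work, as an engineer would, in place of code of your own. Each camera call takes 0.05 s, during which the arm holds its last target.

## Working session

There is one attempt and no reset: what is moved stays moved. The work goes in short steps, Python scripts to look and compute and a shell command to move; the robot and the scene stay as the last step left them, time stands still between calls to the robot, and variables do not carry over. Pictures are saved under pics/ and viewed, and the job is handed in when it is done.

```bash
mkdir -p pics; cat > h.py <<'E'
import numpy as np,cv2
from rig import readout, read_camera, get_calibration, ctrl, boxes_of, cut_out, place_of
def ray(cam,u,v,cal=None):
    c=cal or get_calibration(cam);K=np.array(c["intrinsics"],float);R,_=cv2.Rodrigues(np.array(c["rvec"],float));t=np.array(c["tvec"],float).reshape(3)
    x=(u-K[0,2])/K[0,0];y=(v-K[1,2])/K[1,1]
    if cam=="wrist":
        r=np.hypot(x,y);d=np.array([np.sin(r)*x/r,np.sin(r)*y/r,np.cos(r)]) if r>1e-9 else np.array([0,0,1.])
    else: d=np.array([x,y,1.])
    d=R.T@d
    return -R.T@t,d/np.linalg.norm(d)
def onz(cam,u,v,z,cal=None):
    o,d=ray(cam,u,v,cal);return o+d*(z-o[2])/d[2]
def proj(cam,P,cal=None):
    c=cal or get_calibration(cam);K=np.array(c["intrinsics"],float);R,_=cv2.Rodrigues(np.array(c["rvec"],float));t=np.array(c["tvec"],float).reshape(3)
    p=np.atleast_2d(P)@R.T+t
    if cam=="wrist":
        n=np.hypot(p[:,0],p[:,1]);th=np.arctan2(n,p[:,2]);x=p[:,0]/n*th;y=p[:,1]/n*th
    else: x=p[:,0]/p[:,2];y=p[:,1]/p[:,2]
    return np.c_[K[0,0]*x+K[0,2],K[1,1]*y+K[1,2]]
E
python3 - <<'E'
from h import *
for c in ["scene","side","wrist"]:
    im=read_camera(c);cv2.imwrite(f"pics/{c}0.png",im)
    o,d=ray(c,280,210);print(c,o.round(),d.round(2),get_calibration(c)["intrinsics"])
    if c!="wrist":
      for l in ["pin_left","pin_right","hole_left","hole_right","template","board","knife","weight"]:
        r=place_of(c,l)[:2]
        print(l,[(round(q["conf"],2),round(q["at"][1]*560,1),round(q["at"][0]*420,1)) for q in r])
print(readout.observe())
E
```

```text
scene [ 904. -441.  832.] [-0.4   0.48 -0.78] [[382.03908282   0.         281.12143411]
 [  0.         382.03908282 216.90216861]
 [  0.           0.           1.        ]]
pin_left [(0.79, 280.4, 217.2)]
pin_right [(0.75, 245.1, 255.4)]
hole_left [(0.97, 273.8, 212.9)]
hole_right [(0.62, 239.4, 245.1)]
template [(0.84, 268.8, 234.0)]
board [(0.69, 270.1, 251.4)]
knife [(0.91, 309.8, 260.5)]
weight [(0.76, 276.1, 307.4)]
side [226. 945. 729.] [ 0.24 -0.79 -0.57] [[395.02838337   0.         272.18693053]
 [  0.         395.02838337 209.48436061]
 [  0.           0.           1.        ]]
pin_left [(0.7, 278.2, 218.2), (0.69, 283.3, 219.0)]
pin_right [(0.86, 291.7, 199.0), (0.59, 273.4, 210.4)]
hole_left [(0.74, 282.3, 217.5)]
hole_right [(0.7, 299.0, 193.2), (0.48, 296.5, 339.0)]
template [(0.97, 278.7, 208.5)]
board [(0.74, 271.5, 214.1), (0.61, 277.6, 218.0)]
knife [(0.59, 237.4, 205.6)]
weight [(0.45, 255.2, 183.5)]
wrist [ 141. -615.  374.] [ 0.3   0.12 -0.95] [[325.1922621    0.         276.3645657 ]
 [  0.         325.1922621  209.97396655]
 [  0.           0.           1.        ]]
{'clock': 0.95, 'joints': array([-9.56387090e-01,  3.84663107e-01,  7.88069340e-03, -1.44696383e-05,
       -1.19396105e+00, -2.58588109e-01]), 'qvel': array([ 0.00149148, -0.00037856, -0.00048316, -0.00133252,  0.00115797,
       -0.0004853 ]), 'joint_torque': array([-1.98552709e-05, -3.92089176e+01,  1.88618624e+01,  4.19070885e+00,
       -3.61918710e-04,  6.20781165e-06]), 'eef_pos': array([ 217.73027004, -585.81600902,  404.72464458]), 'ee_rot': array([[-3.48355184e-01,  9.37362611e-01,  4.14658569e-05],
       [ 9.37362611e-01,  3.48355185e-01, -3.54359636e-05],
       [-4.76611936e-05,  2.65242423e-05, -9.99999999e-01]]), 'contact_force': array([-0.04437783,  0.37301628,  0.52511428]), 'torque': array([-0.03041649,  0.01935593, -0.01480963]), 'opening': 85.54377354369217}
```

View pics/scene0.png

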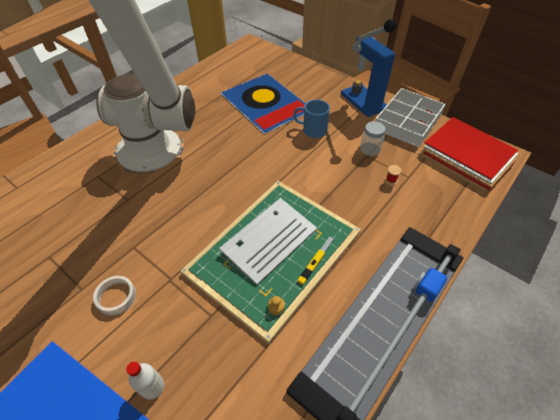

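View pics/side0.png

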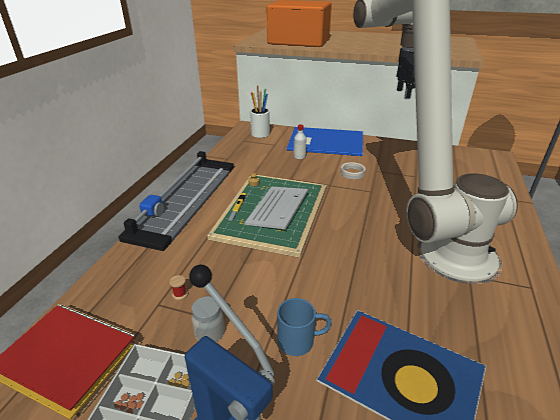

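View pics/wrist0.png

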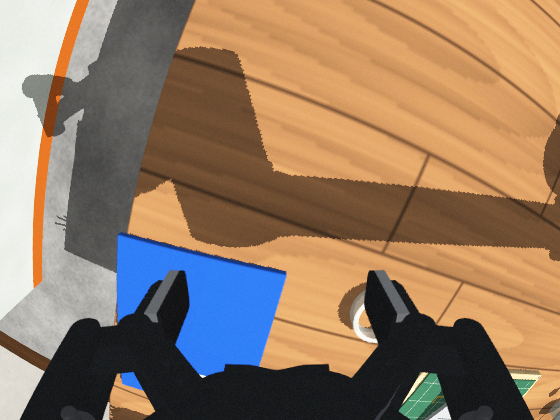

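```bash
python3 - <<'E'
import cv2
a=cv2.imread("pics/scene0.png");cv2.imwrite("pics/scene0z.png",cv2.resize(a[170:340,170:370],None,fx=3.5,fy=3.5,interpolation=cv2.INTER_CUBIC))
a=cv2.imread("pics/side0.png");cv2.imwrite("pics/side0z.png",cv2.resize(a[140:290,180:380],None,fx=4,fy=4,interpolation=cv2.INTER_CUBIC))
E
```

```text
(no output)
```

View pics/scene0z.png

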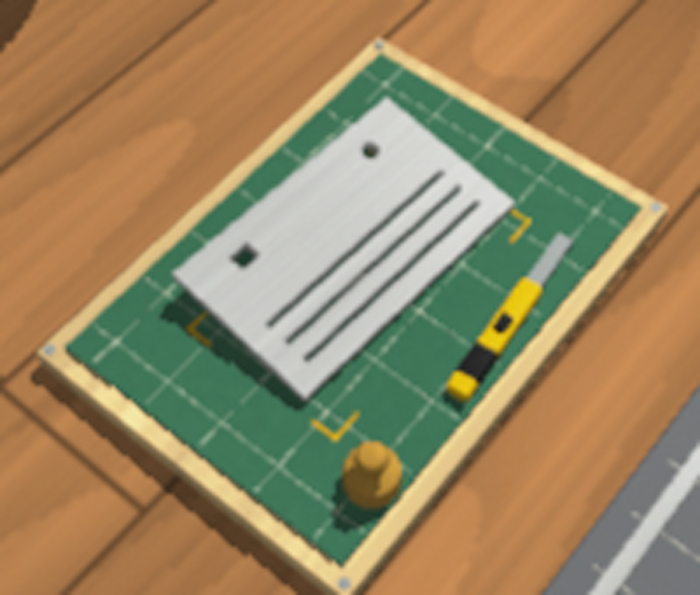

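View pics/side0z.png

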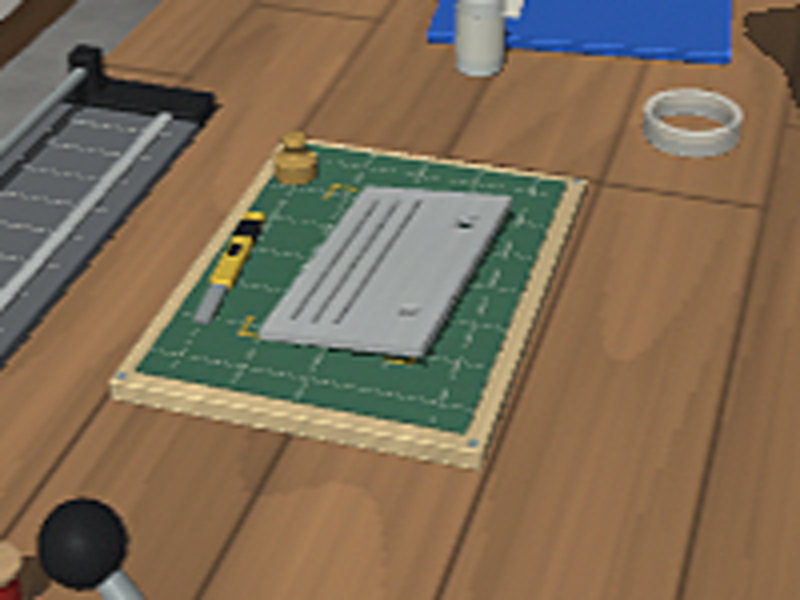

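```bash
cat > fit.py <<'E'
from h import *
from scipy.optimize import least_squares
cal={c:get_calibration(c) for c in("scene","side")}
def Rz(a):return np.array([[np.cos(a),-np.sin(a),0],[np.sin(a),np.cos(a),0],[0,0,1]])
def Ry(a):return np.array([[np.cos(a),0,np.sin(a)],[0,1,0],[-np.sin(a),0,np.cos(a)]])
S=lambda l:np.array([[170+x/3.5,170+y/3.5] for x,y in l]); D=lambda l:np.array([[180+x/4,140+y/4] for x,y in l])
# order NL,FL,FR,NR
bs=S([(378,40),(667,207),(347,592),(40,350)]);bd=D([(480,446),(113,382),(283,140),(587,180)])
ts=S([(388,97),(515,203),(305,398),(173,273)]);td=D([(420,351),(262,335),(367,187),(512,196)])
C=np.array([[-1,1],[1,1],[1,-1],[-1,-1]])/2
def bp(p,zt=18):return np.c_[C*[280,380],[zt]*4]@Rz(p[2]).T+[p[0],p[1],0]
def fb(p):return np.r_[(proj("scene",bp(p),cal["scene"])-bs).ravel(),(proj("side",bp(p),cal["side"])-bd).ravel()]
def T(p): # x,y: underside centre; yaw, tilt
    R=Rz(p[2])@Ry(p[3]);return R,np.array([p[0],p[1],21+65*np.sin(p[3])])
def tpnt(p,L):R,t=T(p);return np.atleast_2d(L)@R.T+t
TC=np.c_[C*[130,220],[8]*4]
def ft(p):return np.r_[(proj("scene",tpnt(p,TC),cal["scene"])-ts).ravel(),(proj("side",tpnt(p,TC),cal["side"])-td).ravel()]
if __name__=="__main__":
    b=least_squares(fb,[550,0,0]);print("board",b.x.round(3),b.fun.round(1))
    t=least_squares(ft,[530,0,0,.14]);print("tmpl",t.x.round(3),t.fun.round(1))
    Rb=Rz(b.x[2]);h=tpnt(t.x,[[-40,65,0],[-40,-65,0]]);print("holes w",h.round(1))
    tb=np.array([b.x[0],b.x[1],0])
    print("holes in board",((h-tb)@Rb).round(1))
    print("tmpl in board",((tpnt(t.x,[[0,0,0]])-tb)@Rb).round(1),"dyaw deg",np.degrees(t.x[2]-b.x[2]))
    for n,cs in [("scene",(bs,ts)),]: pass
    for c,hl in (("scene",S([(370,150),(245,255)])),("side",D([(408,312),(465,223)]))):
        print(c,[((onz(c,*q,21+8+15,cal[c])-tb)@Rb).round(1) for q in hl])
    pins=np.array([[-40,65,33],[-40,-65,33]])@Rb.T+tb;print("pins w",pins.round(1))
E
python3 fit.py; python3 - <<'E'
from fit import *
for c in("scene","side"):
    read_camera(c)
    for l in("knife","weight"):
        q=place_of(c,l)[0]; print(c,l,q["conf"],onz(c,q["at"][1]*560,q["at"][0]*420,21).round(0))
E
```

```text
board [ 5.57315e+02 -4.58210e+01  1.50000e-02] [-0.6 -1.7  0.1 -1.  -0.3  1.6 -1.7 -0.   0.   2.1 -1.9  0.2 -0.3 -1.
 -0.7 -0. ]
tmpl [ 5.34785e+02 -3.72650e+01 -6.10000e-02  1.33000e-01] [-0.8 -0.3 -0.6 -0.7 -0.4 -0.3 -0.5 -0.  -0.4 -0.3 -1.5 -0.9 -0.6  0.3
 -0.6  0.7]
holes w [[499.2  30.   34.9]
 [491.3 -99.7  34.9]]
holes in board [[-57.   76.7  34.9]
 [-66.9 -52.9  34.9]]
tmpl in board [[-22.4   8.9  29.6]] dyaw deg -4.344707908922034
scene [array([-54.3,  76. ,  44. ]), array([-64.6, -52.1,  44. ])]
side [array([-56.7,  78.1,  44. ]), array([-66.9, -53.1,  44. ])]
pins w [[ 516.3   18.6   33. ]
 [ 518.3 -111.4   33. ]]
scene knife 0.96 [655. -14.  21.]
scene weight 0.56 [ 665. -163.   21.]
side knife 0.5 [664.  -7.  21.]
side weight 0.64 [ 649. -167.   21.]
```

```bash
python3 -m inch '{"linear":[[0.5,0.97,0.2],[0.5,0.97,0.2],[0.5,0.97,0.2],[0.5,0.97,0.2],[0.5,0.97,0.2],[0.5,0.97,0.2],[0.5,0.97,0.2],[0.5,0.97,0.2],[0.5,0.97,0.2],[0.5,0.97,0.2]],"angular":[[0,0,0.2],[0,0,0.2],[0,0,0.2],[0,0,0.2],[0,0,0.2],[0,0,0.2],[0,0,0.2],[0,0,0.2],[0,0,0.2],[0,0,0.2]],"gripper":[-1,-1,-1,-1,-1,-1,-1,-1,-1,-1]}'
python3 -m inch '{"linear":[[0.54,1,0],[0.54,1,0],[0.54,1,0],[0.54,1,0],[0.54,1,0],[0.54,1,0],[0.54,1,0],[0.54,1,0],[0.54,1,0],[0.54,1,0],[0.54,1,0],[0.54,1,0]],"angular":[[0,0,0.19],[0,0,0.19],[0,0,0.19],[0,0,0.19],[0,0,0.19],[0,0,0.19],[0,0,0.19],[0,0,0.19],[0,0,0.19],[0,0,0.19],[0,0,0.19],[0,0,0.19]],"gripper":[-1,-1,-1,-1,-1,-1,-1,-1,-1,-1,-1,-1]}'
python3 - <<'E'
from h import *
import pickle
c=get_calibration("wrist");im=read_camera("wrist");cv2.imwrite("pics/wrist1.png",im);pickle.dump(c,open("wc1.pkl","wb"))
o,d=ray("wrist",280,210);print(o.round(),d.round(2));print(readout.observe()["joints"].round(2),readout.observe()["clock"])
cv2.imwrite("pics/wrist1z.png",cv2.resize(im[:,:],(800,600),interpolation=cv2.INTER_CUBIC))
E
```

```text
clock: 2.08
eef_pos: [368.6, -293.1, 465.6]
ee_rot: [[-0.835, 0.55, 0.002], [0.55, 0.835, -0.001], [-0.002, 0.0, -1.0]]
contact_force: [-0.7, 0.9, 0.0]
opening: 85.3
clock: 3.08
eef_pos: [529.4, 3.6, 464.5]
ee_rot: [[-1.0, -0.008, -0.001], [-0.008, 1.0, -0.0], [0.001, -0.0, -1.0]]
contact_force: [0.2, 0.8, 0.4]
opening: 85.6
[530. -79. 434.] [-0.01  0.32 -0.95]
[ 0.31  0.18 -0.12  0.   -1.26 -0.31] 3.1333
```

View pics/wrist1z.png

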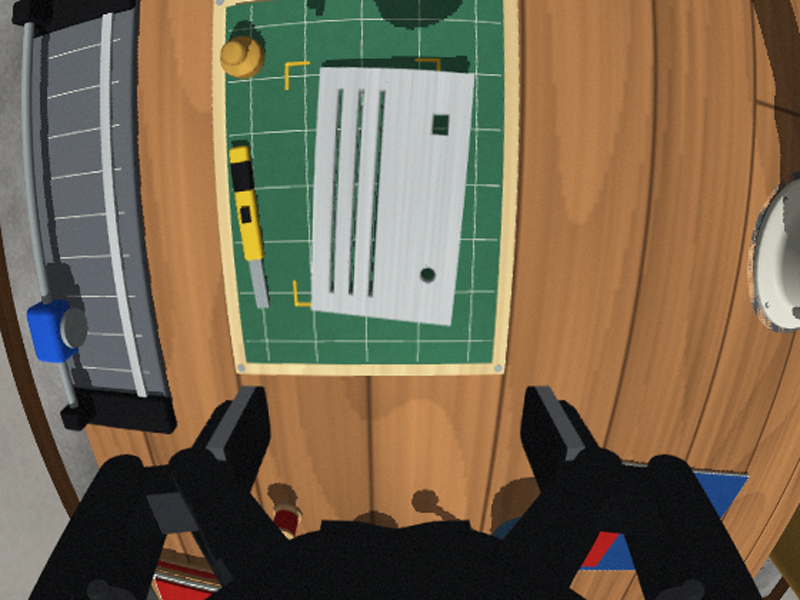

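```bash
python3 - <<'E'
import cv2
a=cv2.imread("pics/wrist1.png")
cv2.imwrite("pics/w1a.png",cv2.resize(a[0:140,140:370],None,fx=3.4,fy=3.4,interpolation=cv2.INTER_CUBIC))
cv2.imwrite("pics/w1b.png",cv2.resize(a[140:280,140:370],None,fx=3.4,fy=3.4,interpolation=cv2.INTER_CUBIC))
E
```

```text
(no output)
```

View pics/w1a.png

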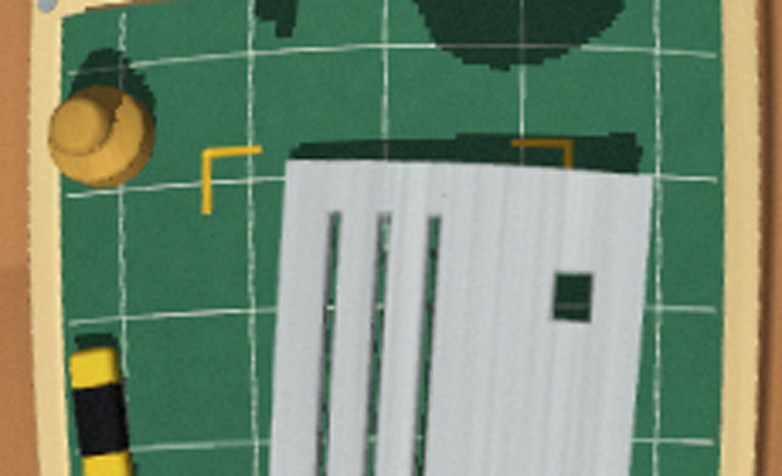

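View pics/w1b.png

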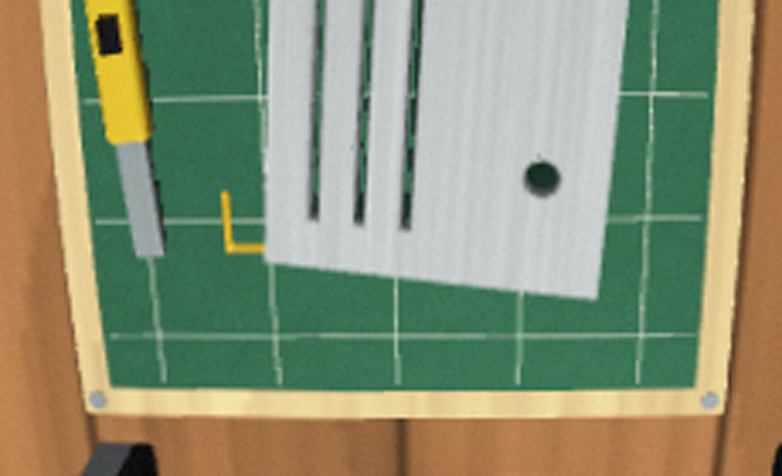

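```bash
cat > fw.py <<'E'
from fit import *
import pickle
wc=pickle.load(open("wc1.pkl","rb"))
A=lambda x,y:(140+x/3.4,y/3.4); B=lambda x,y:(140+x/3.4,140+y/3.4)
mat=np.array([B(697,388),B(110,388),A(62,16)]);ML=np.array([[-125,175,21],[125,175,21],[125,-175,21]])
def f(p):return (proj("wrist",ML@Rz(p[2]).T+[p[0],p[1],0],wc)-mat).ravel()
b=least_squares(f,[557,-46,0]);print("board",b.x.round(4),b.fun.round(1))
tb=np.array([b.x[0],b.x[1],0]);Rb=Rz(b.x[2])
for q in (B(229,249),A(204,150),A(571,142)):print("mark",((onz("wrist",*q,21,wc)-tb)@Rb).round(1))
tw=np.array([B(597,300),B(265,263),A(288,159),A(653,176)]);hw=np.array([B(542,178),A(572,297)])
L=np.r_[TC,[[-40,65,8],[-40,-65,8]]]
def g(p):return (proj("wrist",tpnt(np.r_[p,np.radians(8)],L),wc)-np.r_[tw,hw]).ravel()
t=least_squares(g,[535,-37,-.06]);print("t",t.x,t.fun.round(1))
p=np.r_[t.x,np.radians(8)]
print("holes in board",((tpnt(p,[[-40,65,0],[-40,-65,0]])-tb)@Rb).round(1),np.degrees(t.x[2]-b.x[2]))
E
python3 fw.py
```

```text
board [ 5.57336e+02 -4.71990e+01  1.30000e-02] [-0.3 -0.   0.3 -0.  -0.  -0. ]
mark [ 66.9 111.9  21. ]
mark [  67.7 -113.    21. ]
mark [ -67.6 -112.2   21. ]
t [ 5.34738460e+02 -3.79684742e+01 -6.01395081e-02] [-0.1 -0.1  0.  -0.4 -0.   0.6  0.1  0.2 -0.   0.1  0.  -0.4]
holes in board [[-57.2  77.2  35.6]
 [-66.7 -52.4  35.6]] -4.188354302416331
```

```bash
python3 -m inch '{"linear":[[0.013,0.37,-0.1],[0.013,0.37,-0.2],[0.013,0.37,-0.4],[0.013,0.37,-0.6],[0.013,0.37,-0.8],[0.013,0.37,-0.88],[0.013,0.37,-0.88],[0.013,0.37,-0.88],[0.013,0.37,-0.88],[0.013,0.37,-0.88],[0.013,0.37,-0.88]],"angular":[[0,0,0.0016],[0,0,0.0016],[0,0,0.0016],[0,0,0.0016],[0,0,0.0016],[0,0,0.0016],[0,0,0.0016],[0,0,0.0016],[0,0,0.0016],[0,0,0.0016],[0,0,0.0016]],"gripper":[-1,-1,-1,-1,-1,-1,-1,-1,-1,-1,-1]}'
python3 - <<'E'
from h import *
im=read_camera("side");cv2.imwrite("pics/s2.png",cv2.resize(im[100:270,180:380],None,fx=3.5,fy=3.5,interpolation=cv2.INTER_CUBIC))
im=read_camera("wrist");cv2.imwrite("pics/w2.png",im)
E
```

```text
clock: 4.05
eef_pos: [534.6, 115.7, 202.7]
ee_rot: [[-1.0, -0.015, 0.003], [-0.015, 1.0, 0.001], [-0.003, 0.001, -1.0]]
contact_force: [0.5, 0.2, 0.1]
opening: 85.2
```

View pics/s2.png

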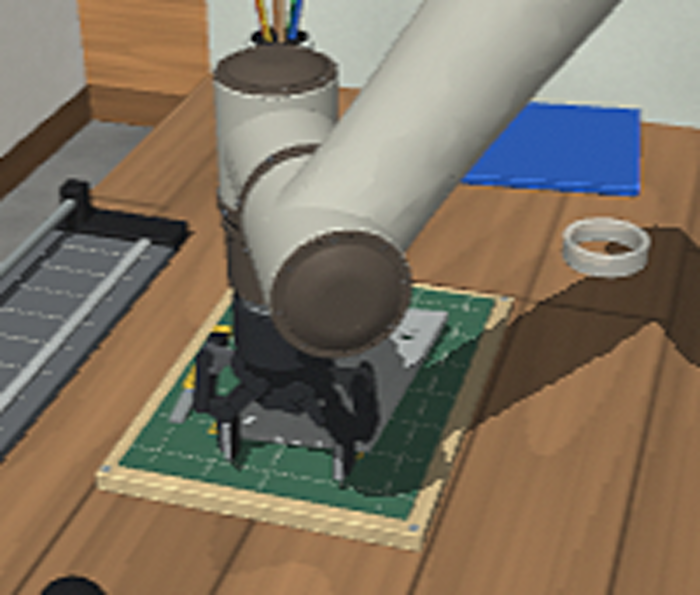

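View pics/w2.png

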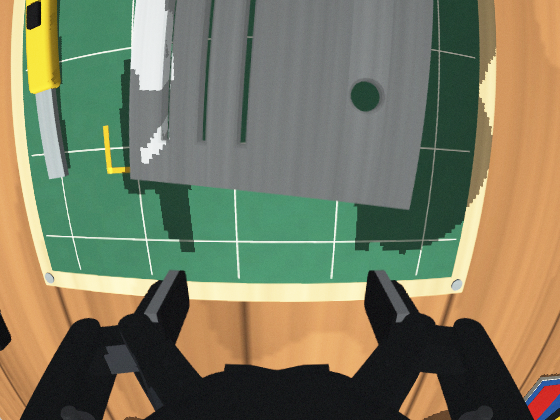

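```bash
python3 - <<'E'
from h import *
for x,y in((236,463),(343,486)):
    o,d=ray("side",180+x/3.5,100+y/3.5)
    for Y in(115,127):
        print((o+d*(Y-o[1])/d[1]).round(1))
E
```

```text
[577.9 115.   34.2]
[572.8 127.   44.2]
[485.9 115.   31.9]
[482.2 127.   42. ]
```

```bash
python3 -m inch '{"linear":[[0,0,-0.02],[0,0,-0.04],[0,0,-0.055],[0,0,-0.06],[0,0,-0.06],[0,0,-0.06]],"angular":[[0,0,0],[0,0,0],[0,0,0],[0,0,0],[0,0,0],[0,0,0]],"gripper":[-1,-1,-1,-1,-1,-1]}'
```

```text
clock: 4.65
eef_pos: [533.6, 116.2, 182.5]
ee_rot: [[-1.0, -0.015, -0.0], [-0.015, 1.0, -0.0], [0.0, -0.0, -1.0]]
contact_force: [-0.7, 0.6, 0.9]
opening: 85.4
```

```bash
python3 -m inch '{"linear":[[0,-0.03,0.006],[0,-0.05,0.006],[0,-0.065,0.006],[0,-0.075,0.006],[0,-0.082,0.006],[0,-0.089,0.006],[0,-0.096,0.006],[0,-0.103,0.006],[0,-0.11,0.006],[0,-0.116,0.006],[0,-0.122,0.006],[0,-0.128,0.006],[0,-0.132,0.006],[0,-0.132,0.006],[0,-0.132,0.006]],"angular":[[0,0,0],[0,0,0],[0,0,0],[0,0,0],[0,0,0],[0,0,0],[0,0,0],[0,0,0],[0,0,0],[0,0,0],[0,0,0],[0,0,0],[0,0,0],[0,0,0],[0,0,0]],"gripper":[-1,-1,-1,-1,-1,-1,-1,-1,-1,-1,-1,-1,-1,-1,-1]}'
python3 - <<'E'
from h import *
import pickle
c=get_calibration("wrist");im=read_camera("wrist");cv2.imwrite("pics/w3.png",im);pickle.dump(c,open("wc3.pkl","wb"))
im=read_camera("scene");cv2.imwrite("pics/sc3.png",cv2.resize(im[170:340,170:370],None,fx=3.5,fy=3.5,interpolation=cv2.INTER_CUBIC))
E
```

```text
clock: 5.9
eef_pos: [533.6, 76.4, 184.5]
ee_rot: [[-1.0, -0.015, -0.0], [-0.015, 1.0, -0.0], [0.0, -0.0, -1.0]]
contact_force: [0.1, 1.3, 0.6]
opening: 85.3
```

View pics/w3.png

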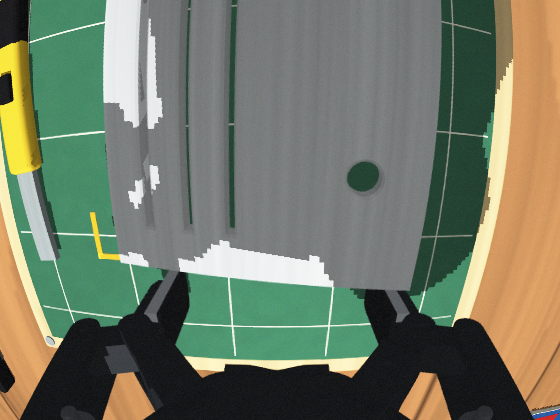

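View pics/sc3.png

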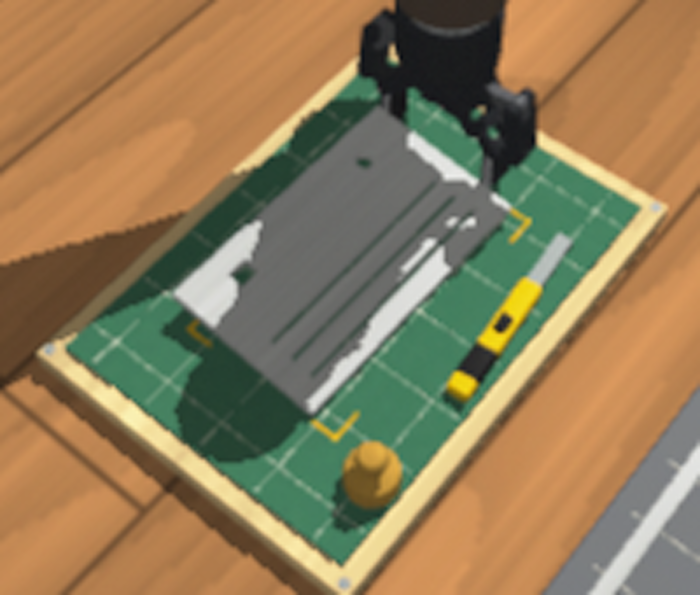

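```bash
cat > m.py <<'E'
from fit import *
import pickle
tb=np.array([557.3,-47.2,0]);Rb=Rz(.013)
def m(pk,*pts):
    wc=pickle.load(open(pk,"rb"))
    for u,v,z in pts: print((u,v),((onz("wrist",u,v,z,wc)-tb)@Rb).round(1))
E
python3 -c "
from m import *
m('wc3.pkl',(363,175,43.5),(412,291,46.9),(120,262,29))"
```

```text
(363, 175) [-52.8  65.6  43.5]
(412, 291) [-78.4 112.9  46.9]
(120, 262) [ 51.6 109.6  29. ]
```

```bash
python3 -m inch '{"linear":[[0,0.04,0],[0,0.06,0.05],[0,0.06,0.17],[0,0.06,0.3],[-0.1,-0.05,0.3],[-0.2,-0.2,0.3],[-0.315,-0.418,0.3],[-0.315,-0.418,0.3],[-0.315,-0.418,0.3],[-0.315,-0.418,0.3],[-0.315,-0.418,0.3],[-0.315,-0.418,0.3],[-0.315,-0.418,0.3],[-0.315,-0.418,0.3],[-0.315,-0.418,0.3],[-0.315,-0.418,0.3],[-0.315,-0.418,0.3],[-0.315,-0.418,0.3]],"angular":[[0,0,0],[0,0,0],[0,0,0],[0,0,-0.03],[0,0,-0.5],[0,0,-0.5],[0,0,-0.5],[0,0,-0.5],[0,0,-0.5],[0,0,-0.5],[0,0,-0.5],[0,0,-0.5],[0,0,-0.5],[0,0,-0.5],[0,0,-0.5],[0,0,-0.5],[0,0,-0.5],[0,0,-0.5]],"gripper":[-1,-1,-1,-1,-1,-1,-1,-1,-1,-1,-1,-1,-1,-1,-1,-1,-1,-1]}'
python3 - <<'E'
from h import *
import pickle
c=get_calibration("wrist");im=read_camera("wrist");cv2.imwrite("pics/w4.png",im);pickle.dump(c,open("wc4.pkl","wb"))
im=read_camera("scene");cv2.imwrite("pics/sc4.png",cv2.resize(im[170:340,170:370],None,fx=3.5,fy=3.5,interpolation=cv2.INTER_CUBIC))
E
```

```text
clock: 7.5
eef_pos: [439.2, -48.5, 274.6]
ee_rot: [[-0.018, 1.0, 0.0], [1.0, 0.018, -0.0], [-0.0, 0.0, -1.0]]
contact_force: [-0.7, -0.4, 0.2]
opening: 85.6
```

View pics/w4.png

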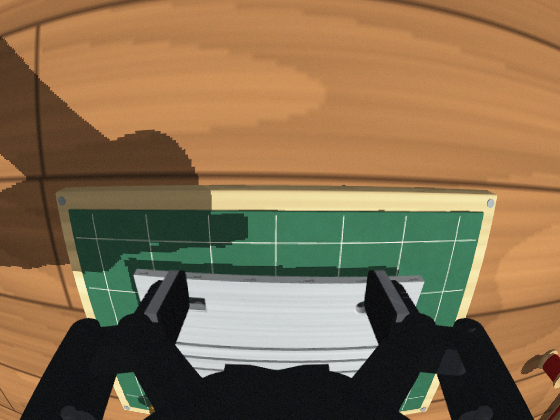

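View pics/sc4.png

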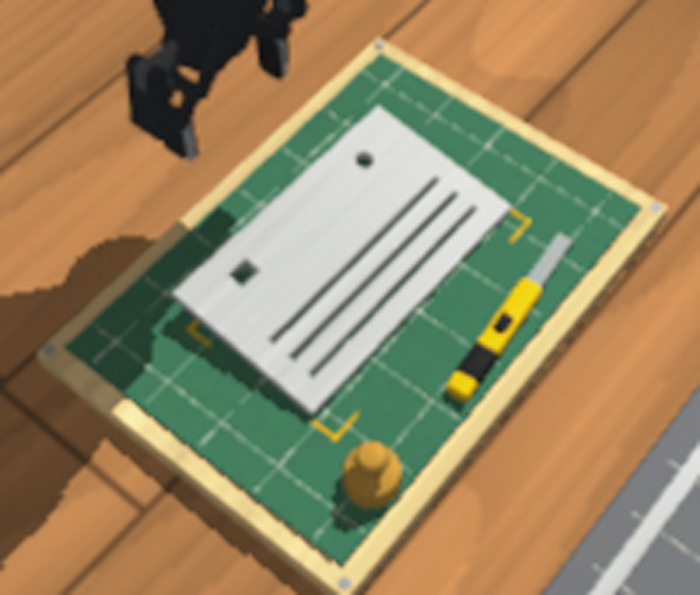

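```bash
python3 -c "
from m import *
for q in S([(365,160),(244,271)]): print(((onz('scene',*q,43.5)-tb)@Rb).round(1))
m('wc4.pkl',(423,280,46.5),(137,270,46.5),(362,308,43.5),(196,304,43.5))"
python3 -m inch '{"linear":[[0,0,-0.1],[0,0,-0.2],[0,0,-0.27],[0,0,-0.3],[0,0,-0.3],[0,0,-0.3],[0,0,-0.3]],"angular":[[0,0,-0.001],[0,0,-0.001],[0,0,-0.001],[0,0,-0.001],[0,0,-0.001],[0,0,-0.001],[0,0,-0.001]],"gripper":[-1,-1,-1,-1,-1,-1,-1]}'
```

```text
[-51.6  67.9  43.5]
[-56.2 -61.   43.5]
(423, 280) [-78.2 111.6  46.5]
(137, 270) [ -86.3 -103.1   46.5]
(362, 308) [-53.4  66.3  43.5]
(196, 304) [-56.9 -60.9  43.5]
clock: 8.18
eef_pos: [439.5, -48.7, 185.1]
ee_rot: [[-0.013, 1.0, 0.001], [1.0, 0.013, 0.0], [0.0, 0.001, -1.0]]
contact_force: [-0.6, -0.5, 0.4]
opening: 85.5
```

```bash
python3 -m inch '{"linear":[[0.03,0,0],[0.05,0,0],[0.065,0,0],[0.073,0,0],[0.08,0,0],[0.087,0,0],[0.093,0,0],[0.099,0,0],[0.105,0,0],[0.11,0,0],[0.115,0,0],[0.12,0,0],[0.124,0,0],[0.128,0,0],[0.128,0,0],[0.128,0,0]],"angular":[[0,0,0],[0,0,0],[0,0,0],[0,0,0],[0,0,0],[0,0,0],[0,0,0],[0,0,0],[0,0,0],[0,0,0],[0,0,0],[0,0,0],[0,0,0],[0,0,0],[0,0,0],[0,0,0]],"gripper":[-1,-1,-1,-1,-1,-1,-1,-1,-1,-1,-1,-1,-1,-1,-1,-1]}'
python3 - <<'E'
from h import *
import pickle
c=get_calibration("wrist");im=read_camera("wrist");cv2.imwrite("pics/w5.png",im);pickle.dump(c,open("wc5.pkl","wb"))
im=read_camera("scene");cv2.imwrite("pics/sc5.png",cv2.resize(im[170:340,170:370],None,fx=3.5,fy=3.5,interpolation=cv2.INTER_CUBIC))
im=read_camera("side");cv2.imwrite("pics/sd5.png",cv2.resize(im[140:290,180:380],None,fx=4,fy=4,interpolation=cv2.INTER_CUBIC))
E
```

```text
clock: 9.52
eef_pos: [477.8, -48.8, 184.6]
ee_rot: [[-0.012, 1.0, 0.001], [1.0, 0.012, 0.0], [0.0, 0.001, -1.0]]
contact_force: [-1.7, 0.1, -0.2]
opening: 85.2
```

View pics/w5.png

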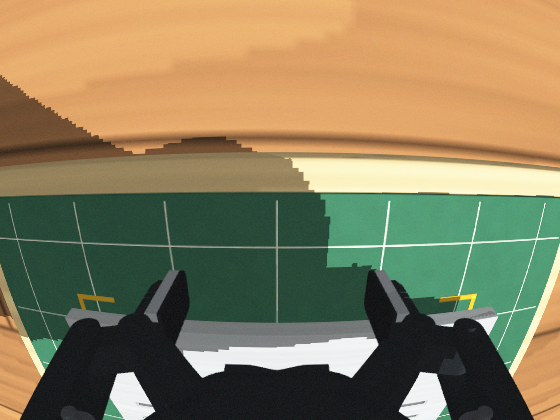

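View pics/sc5.png

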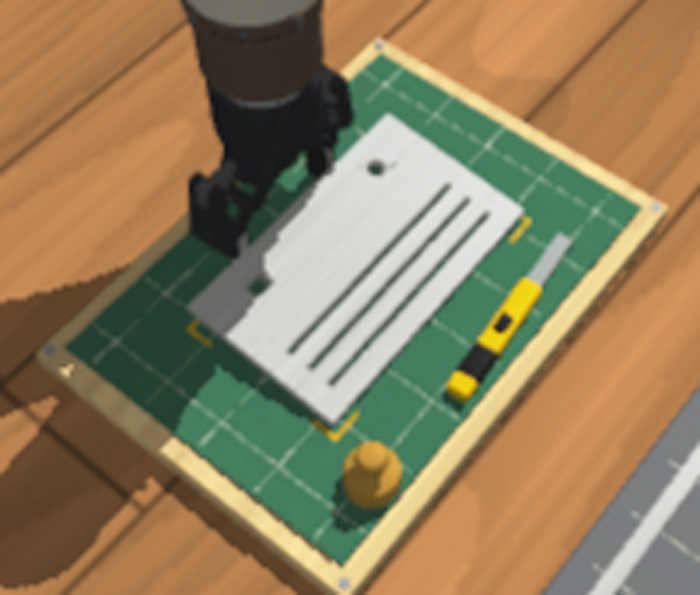

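View pics/sd5.png

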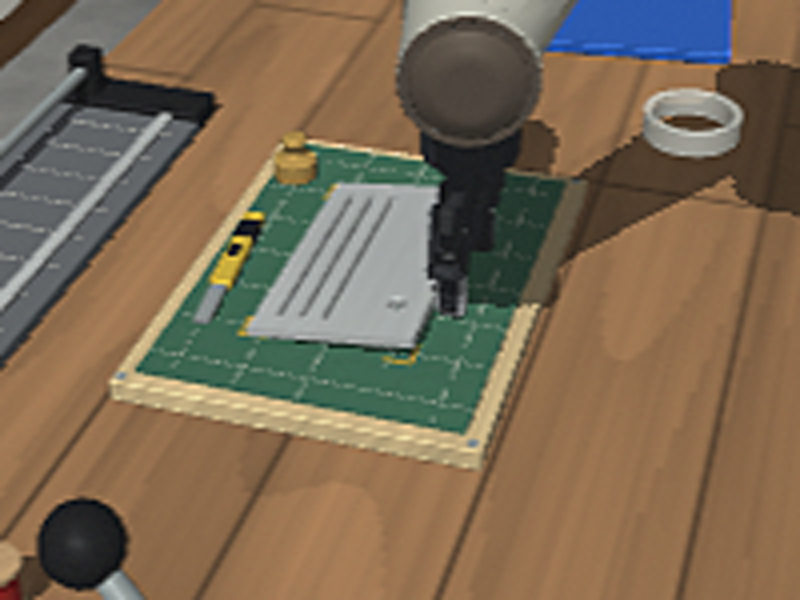

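```bash
python3 -c "
from m import *
for q in S([(377,167),(258,284)]): print(((onz('scene',*q,43.5)-tb)@Rb).round(1))
m('wc5.pkl',(495,309,46),(69,311,46))"
python3 -m inch '{"linear":[[0.003,0,0],[0.005,0,0],[0.007,0,0],[0.009,0,0],[0.011,0,0],[0.012,0,0],[0.012,0,0],[0.012,0,0]],"angular":[[0,0,0],[0,0,0],[0,0,0],[0,0,0],[0,0,0],[0,0,0],[0,0,0],[0,0,0]],"gripper":[-1,-1,-1,-1,-1,-1,-1,-1]}'
python3 - <<'E'
from h import *
import pickle
c=get_calibration("wrist");im=read_camera("wrist");cv2.imwrite("pics/w6.png",im);pickle.dump(c,open("wc6.pkl","wb"))
im=read_camera("scene");cv2.imwrite("pics/sc6.png",cv2.resize(im[170:340,170:370],None,fx=3.5,fy=3.5,interpolation=cv2.INTER_CUBIC))
im=read_camera("side");cv2.imwrite("pics/sd6.png",cv2.resize(im[140:290,180:380],None,fx=4,fy=4,interpolation=cv2.INTER_CUBIC))
E
```

```text
[-40.5  68.3  43.5]
[-41.4 -63.   43.5]
(495, 309) [-73.6 107.3  46. ]
(69, 311) [ -73.7 -101.3   46. ]
clock: 10.33
eef_pos: [481.4, -48.8, 184.7]
ee_rot: [[-0.012, 1.0, 0.001], [1.0, 0.012, 0.0], [0.0, 0.001, -1.0]]
contact_force: [0.0, 0.4, 0.8]
opening: 85.4
```

View pics/w6.png

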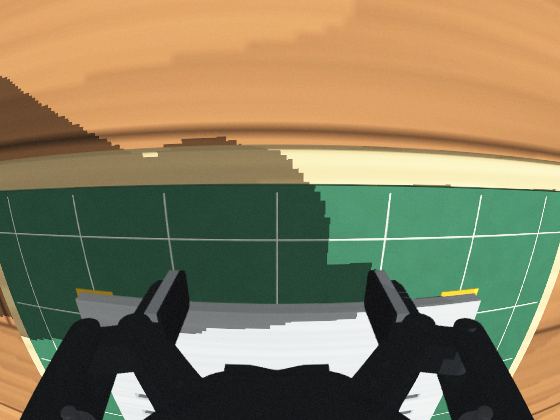

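View pics/sc6.png

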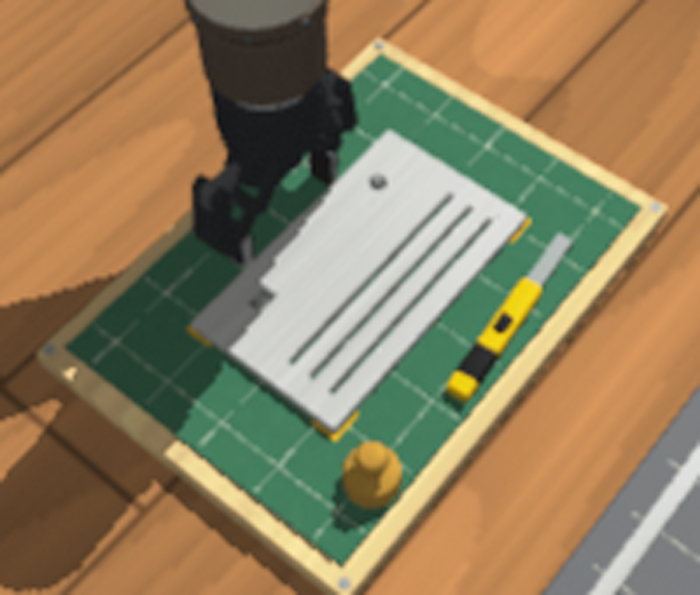

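View pics/sd6.png

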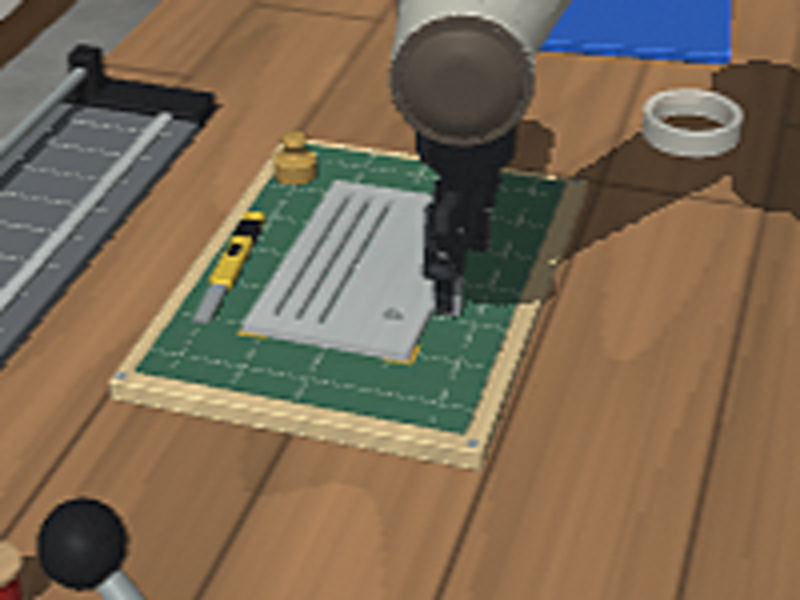

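The plate has dropped. Its corners now sit inside the yellow marks and the steel pins show in the holes. I'll back off, rise and check.

```bash
python3 -m inch '{"linear":[[-0.02,0,0],[-0.07,0,0],[-0.13,0,0.05],[-0.13,0,0.15],[-0.13,0,0.28],[-0.2,0,0.4],[-0.25,0,0.53],[-0.25,0,0.66],[-0.25,0,0.75],[-0.25,0,0.75],[-0.25,0,0.75],[-0.25,0,0.75]],"angular":[[0,0,0],[0,0,0],[0,0,0],[0,0,0],[0,0,0],[0,0,0],[0,0,0],[0,0,0],[0,0,0],[0,0,0],[0,0,0],[0,0,0]],"gripper":[-1,-1,-1,-1,-1,-1,-1,-1,-1,-1,-1,-1]}'
python3 - <<'E'
from h import *
import pickle
im=read_camera("scene");cv2.imwrite("pics/sc7.png",cv2.resize(im[170:340,170:370],None,fx=3.5,fy=3.5,interpolation=cv2.INTER_CUBIC))
im=read_camera("side");cv2.imwrite("pics/sd7.png",cv2.resize(im[140:290,180:380],None,fx=4,fy=4,interpolation=cv2.INTER_CUBIC))
E
```

```text
clock: 11.48
eef_pos: [405.4, -48.9, 408.7]
ee_rot: [[-0.012, 1.0, -0.001], [1.0, 0.012, 0.0], [0.0, -0.001, -1.0]]
contact_force: [-0.2, 0.6, -0.3]
opening: 85.4
```

View pics/sc7.png

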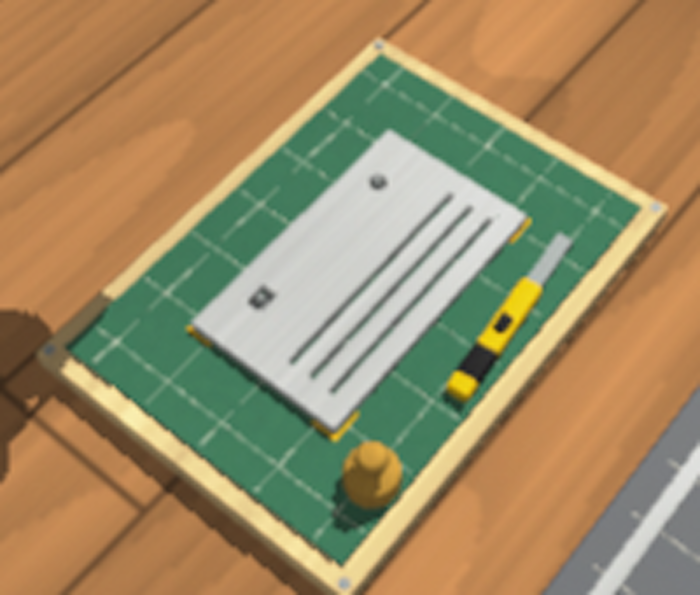

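View pics/sd7.png

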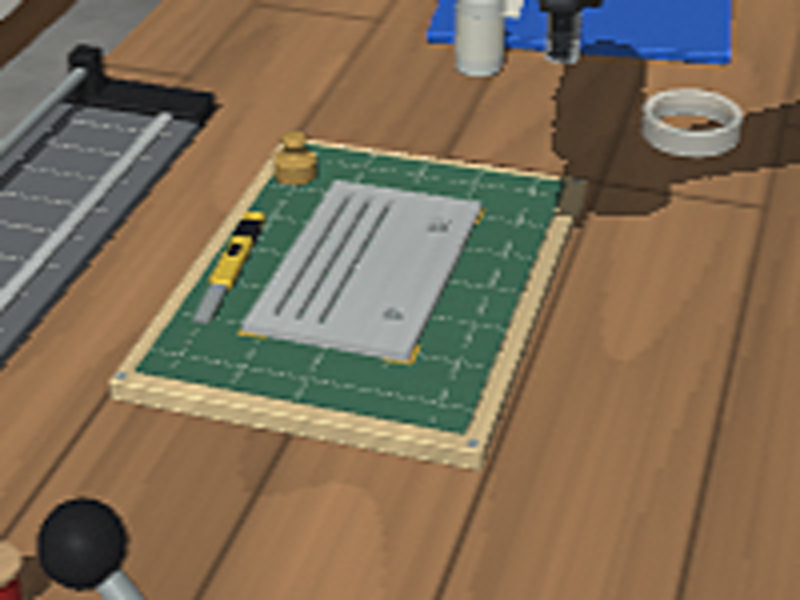

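```bash
python3 - <<'E'
import fit
from fit import *
fit.ts=S([(389,130),(528,217),(334,428),(193,328)]);fit.td=D([(409,356),(245,330),(338,181),(482,203)])
t=least_squares(fit.ft,[557,-47,0.013,.0]);print(t.x.round(3),t.fun.round(1))
ctrl.finish_job()
E
```

```text
[ 5.57589e+02 -4.67410e+01  1.40000e-02 -2.10000e-02] [-0.7  0.3 -0.9 -0.9 -0.1  0.  -0.8 -1.1 -0.5  0.3 -1.1 -1.3 -1.4 -0.2
 -0.7  0.5]
the job is handed in; nothing more can be done
```

The template is seated: both holes dropped over their pins and it lies flat on the mat. I handed the job in at about 11.6 s of the 51 s allowed.

**What I did:** With the gripper open, I pushed the plate about 1 cm to the right along its left edge. I then pushed its near edge forward with both fingertips, squared to the board, until it dropped. It was never gripped or lifted. After that I backed off and rose clear before handing in.

**Last checks:**
- **Pins and corners:** in the scene and side pictures, a pin shows in each hole, the plate sits inside the yellow corner marks, and no raised edge or shadow gap is visible.
- **Position:** the fit puts the template at (557.6, -46.7) mm, yaw 0.014 rad. The board measured (557.3, -47.2) mm, yaw 0.013 rad.
- **Tilt:** the fit gave -1.2°, with pixel residuals up to 1.4. I took that as measurement error, because the plate dropped and looks flat.
- **Other things:** the knife and paperweight look unmoved in the before and after pictures, as does the tape. I did not measure any of the other things again, but the arm went nowhere near them.
- **Forces:** readings at the end of each move stayed below about 2 N.

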